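# Check-pull on the bench pull gauge

## Robot

A 6-joint arm with a two-finger parallel gripper is mounted at the origin on a cart in front of the work surface, level with it; the furniture and walls round the work are solid. World frame = base frame: x ahead of the robot, y to its left, z up, the work surface at z = 0. Lengths are in mm, angles in rad, forces in N, time in s.
With the tool pointing down it reaches from about 275 to 750 mm from the base axis. Payload 10.2 kg.
Tool frame: the origin (TCP) lies between the finger pads; the fingertips stand 11 mm ahead of it and the grasp point (between the pads) lies 8 mm behind it (ctrl.nose_length is the distance from the TCP to the fingertips, in mm); x points along the fingers, y is the direction in which the jaws open and shut, and the axes are right-handed (so a half turn about x gives the same grasp; the last joint's range is limited). The gripper opens to 85 mm and grips with 20 to 120 N. Pads are 22 mm wide; open, the fingers measure 114 mm over their backs; the gripper's body (76 mm by 85 mm) begins 54 mm behind the grasp point. The pads swing forward as they close: fully open they stand 13 mm farther back than shut.
Start: joints at [-1.454, 0.313, 1.498, -0, 1.331, -0.223], TCP at [174.969, -494.992, 242.294] pointing down, gripper open.
Joint ranges: [-2.94, 2.94], [-0.97, 2.17], [0.19, 2.56], [-1.23, 4.37], [0.02, 3.11], [-2.88, 2.88]. Speed limits (rad/s): [2.39, 2.39, 3.01, 3.14, 3.14, 3.14].

## Interface

Orientations are given as a unit quaternion [w, x, y, z].
In Python, from rig import ctrl, capture, ticket gives the robot as it stands.
- The arm moves only by the tool step_arm, never from a script. Its argument "commands" is a list of rows, each a list of 2 entries, a list of its own where there are three numbers: the shift along the world's x, y, z normalised to -1 to 1, where 1 is 0.04 m, then the turn about the world's z normalised to -1 to 1, where 1 is 180 degrees. A call has 1 to 5 rows; each row shifts and turns the commanded pose from where the row before left it; what a row does not reach is not made up. A row lasts 1/10 s, in which the tool goes at most 50 mm and 8.59 degrees, less where a joint would pass 70% of its speed; a pose out of reach is approached as far as the arm can. A call with a number of a shift or a turn outside -1 to 1 is refused whole. A call with a gripper value outside its range is refused whole. "gripper" is the closure, from -1 (fully open) to 1 (shut), so that 0 is half open, set as the call begins (left out, the last holds). The fingers move at their own pace and stop on an object; "force" is the grip in N (left out, the last holds). Time passes only in rows, so rows that do not move let the fingers close. It gives the time, the measured TCP pose, the force and the opening at its end, in the units of the state.
- ctrl.sense(): the state, without advancing time (a new reading comes with each control period).
- capture(name): name is "side" or "top" or "wrist"; returns a dict with "image" (384x512x3 uint8, blue, green, red), "fov_y" (degrees; the focal length in pixels is half the picture's height over the tangent of half this angle, whatever the lens; pixels are square), "cx", "cy" (the principal point, pixels), "origin" and "orientation" of the camera in the world. Camera axes: x right, y down, z forward; pixel columns grow to the right and rows downward; lengths in mm; the calibration is good to about 2 mm. The wrist camera is an equidistant fisheye: a pixel r from the principal point sees the ray r / f radians off the axis. A picture is of the moment at which its call begins. There is no depth.
- ticket.finish_job(): hands the job in, once; it reports no verdict.
The state is a dict: "time_s": time; "joints": joint angles; "dq": joint speeds; "tau": joint torques, N m; "eef_pos": TCP position; "ee_rot": TCP orientation; "force": force on the tool from outside, world axes, zero at the start; "wrist_torque": the same for the moment, N m; "grip_width": opening from 0.0 (shut) to 1.0 (fully open).
Only numpy, scipy, OpenCV 4.12 (cv2) and the standard library are available. Lean on these libraries where they do the work, as an engineer would, in place of code of your own. Each camera call takes 0.05 s, during which the arm holds its last target.

## Task

Do the check-pull on the spring pull gauge: first slide the drag pointer, left out on its rail, fully home against the pull bar's cross arm. Then draw the black handle out until the pointer's needle stands between the two tabs of the limit bracket, never beyond the far tab, hold it there for about a second, and ease the handle fully home without letting it snap back, so that the pointer stays behind between the tabs. Do not shift the limit bracket or disturb the things lying around.

Things in the scene. Friction and masses are not known exactly. Their poses are not given: they have to be found in the camera images.
- gauge: Bench pull gauge, fixed on the table: aluminium base plate, x -90 to +40, y -160 to +150, top at z 10 mm; grey round spring housing (top z 74 mm) on its +y half, pointer rail and scale (ticks every 10 mm) on its -y half, beside the edge facing the robot. Origin on the table under the housing's axis. The pull direction is this frame's -y; all three joints slide that way.
- pull_bar (a joint): Travel of the pull bar with handle, m: 0 = home (spring preload 2.4 N, then 110 N/m), grows as drawn out along the gauge's -y, stop at 0.085. Its cross arm (26 to 38 mm above the table) reaches over the rail and pushes the drag pointer outward but never pulls it back.
- handle_grip (a point): Grip point in the black upright handle on the pull bar: block 32 mm (gauge x) x 18 mm (gauge y, the pull direction), top 112 mm and underside 26 mm above the table; the point is on its centre line, 90 mm up. With the bar home it is at gauge x 0, y -30 mm, 73 mm from the housing's face.
- bar_index (a point): Point on the pull bar where the pointer's needle stands when the pointer rests against the cross arm (12 mm ahead of the handle's centre in the pull direction, over the rail at gauge x = -50 mm, height 34 mm).
- pointer (a joint): Place of the drag pointer on its rail, m: 0 = home against the cross arm of the homed bar, grows outward along the gauge's -y to 0.100; stays where it is left (friction about 1.5 N). While the bar pushes it, its value equals that of joint pull_bar.
- pointer_fin (a point): Grip point in the drag pointer's upright steel fin: 20 mm (gauge x) x 10 mm (gauge y), 40 to 90 mm above the table; the point is on its centre line 75 mm up. Pointer home: gauge x -50, y -42 mm. The cross arm passes below the fin, so the fin can be pinched along y, or pushed from its outer side.
- pointer_index (a point): The drag pointer's black needle, 3 mm wide, that points from the fin's foot towards the limit bracket; this point is on the needle's centre line at the fin, 34 mm above the table.
- window (a joint): Place of the limit bracket, m, set stiffly somewhere along the scale: the value that joint pointer has when the needle stands midway between the tabs.
- window_mid (a point): Midpoint between the two upright tabs of the small dark limit bracket (20 x 34 mm, beside the rail at gauge x -76 mm). Tabs 20 mm wide, 5 mm thick, tops 30 mm above the table; inner faces 22 mm apart along gauge y, 11 mm either side of this point. The point is at needle height, 34 mm: the needle passes over the tabs. Axes as the gauge's.
- marker: Bystander: black marker pen, 17 x 140 x 16 mm, lying on the table right of the gauge; origin under its middle.
- swab_pack: Bystander: flat swab peel pack, 31 x 175 x 8 mm, on the table left of the gauge; origin under its middle.
- cassette: Bystander: white test cassette, 20 x 70 x 5 mm, lying on the gauge base plate beside the spring housing; origin under its middle.
- wipe: Bystander: wipe sachet, 54 x 52 x 7 mm, on the table right of the gauge; origin under its middle.
- foil_pouch: Bystander: crumpled aluminium pouch, 90 x 126 x 37 mm, on the table at the right; origin under its middle.

How it is judged (in metres and radians):
On the way, in this order (a step that is already met when the one before it is completed fails the run):
1. the drag pointer is slid fully home (within 5 mm) while the pull bar is at home (within 4 mm) (value of joint pointer below 0.005 m and value of joint pull_bar below 0.004 m), for 0.2 s.
2. the pull bar is held drawn out for 0.5 s with its index and the pointer's needle both between the tabs (within 9.5 mm of the middle) (y of bar_index in the frame of window_mid between -0.0095 and 0.0095 m and y of pointer_index in the frame of window_mid between -0.0095 and 0.0095 m), for 0.5 s.
At the end, for the whole second after the job is handed in: The pointer's needle stands between the tabs of the limit bracket (within 9.5 mm of the middle) and the pull bar is back home (within 4 mm) (y of pointer_index in the frame of window_mid between -0.0095 and 0.0095 m and value of joint pull_bar below 0.004 m); the robot touches nothing.
It fails at once if the pull bar is drawn beyond the far tab (index more than 12 mm past the middle) (y of bar_index in the frame of window_mid below -0.012 m).
It fails at once if the pull bar snaps back (faster than 0.5 m/s) (velocity of joint pull_bar below -0.5 m/s).
It fails at once if the limit bracket is shifted by more than 3 mm (distance of window_mid from where it was at the start of the episode above 0.003 m).
It fails at once if a bystander is moved by more than 30 mm (distance of any of marker, swab_pack, cassette, wipe, foil_pouch from where it was at the start of the episode above 0.03 m).
It also fails if it takes over 48 s, if anything falls off the work surface, if the arm or the gripper's body presses on something with over 40 N, if the wrist force passes 120 N, or if a joint passes its speed limit or range.

## Working session

There is one attempt and no reset: what is moved stays moved. The work goes in short steps, Python scripts to look and compute and a tool call to move; the robot and the scene stay as the last step left them, time stands still between calls to the robot, and variables do not carry over. Pictures are saved under pics/ and viewed, and the job is handed in when it is done.

Besides the shell and the picture viewer there is one more tool, called after "Request:" as name(argument=value, ...) on one line, values as JSON. step_arm: Moves the arm, as the interface text tells. Its arguments: {"type":"object","properties":{"commands":{"type":"array","items":{"type":"array"}},"gripper":{"type":"number"},"force":{"type":"number"}},"required":["commands"]}

```bash
mkdir -p pics; ls; python3 - <<'E'
from rig import ctrl,capture
import cv2,json
for n in("side","top","wrist"):
    c=capture(n); cv2.imwrite(f"pics/{n}0.png",c["image"]); print(n,{k:v for k,v in c.items() if k!="image"})
print(ctrl.sense(),ctrl.nose_length)
E
```

```text
pics
side {'fov_y': 52.45859048625453, 'cx': 258.1665015376739, 'cy': 194.06546081940397, 'origin': array([ 408.32520437, -939.08875948,  853.44883706]), 'orientation': array([-0.41363516,  0.90962988, -0.03505745,  0.01582414])}
top {'fov_y': 47.887706868861315, 'cx': 260.7719786422156, 'cy': 193.367920772415, 'origin': array([ 248.95614176,  -85.95456488, 1328.06026513]), 'orientation': array([ 0.06370996, -0.6959137 ,  0.71229406, -0.06543956])}
wrist {'fov_y': 65.70646984690485, 'cx': 255.00791363716462, 'cy': 193.16210082349642, 'origin': array([ 237.28978661, -473.26672452,  374.20344347]), 'orientation': array([ 0.10651178,  0.8094999 , -0.57235429, -0.07599813])}
{'time_s': 0.15, 'joints': array([-1.45439729e+00,  3.13323786e-01,  1.49823488e+00, -5.41775494e-06,
        1.33101847e+00, -2.23427087e-01]), 'dq': array([ 7.39487946e-05, -1.71653557e-03, -2.53123727e-03,  5.37868568e-04,
        3.56319644e-04,  9.86548601e-04]), 'tau': array([ 2.01439681e-03, -4.12369573e+01, -2.59795457e+01, -1.66074274e-04,
        3.20924388e-03,  3.34116248e-05]), 'eef_pos': array([ 174.94729394, -494.80413904,  241.87577851]), 'ee_rot': array([ 0.11922217,  0.69694067,  0.1199175 , -0.69690715]), 'force': array([ 0.07937098,  0.61642011, -0.71956973]), 'wrist_torque': array([0.02331717, 0.01573827, 0.01301505]), 'grip_width': 1.0010356951474157} 11.0
```

View pics/side0.png

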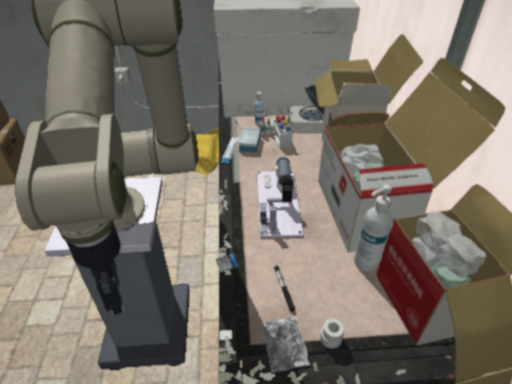

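View pics/top0.png

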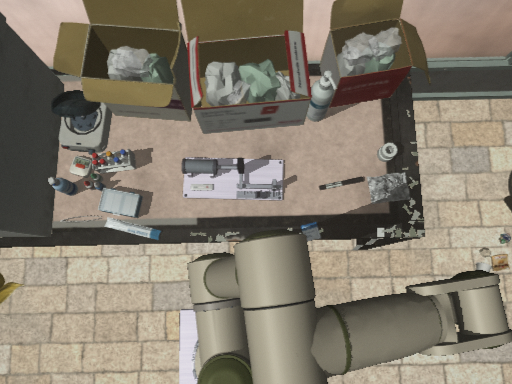

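View pics/wrist0.png

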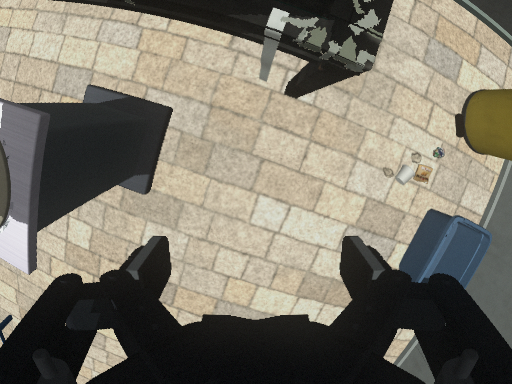

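```bash
cat > h.py <<'E'
import numpy as np
from scipy.spatial.transform import Rotation as R
def ray(c,u,v,fish=False):
    q=np.array(c["orientation"]); rot=R.from_quat([q[1],q[2],q[3],q[0]])
    f=192/np.tan(np.radians(c["fov_y"]/2)); x=u-c["cx"]; y=v-c["cy"]
    if fish:
        r=np.hypot(x,y); t=r/f; d=np.array([np.sin(t)*x/r,np.sin(t)*y/r,np.cos(t)])
    else: d=np.array([x/f,y/f,1.])
    d/=np.linalg.norm(d); return np.array(c["origin"]),rot.apply(d)
def plane(c,u,v,z,fish=False):
    o,d=ray(c,u,v,fish); return o+d*(z-o[2])/d[2]
def proj(c,p,fish=False):
    q=np.array(c["orientation"]); rot=R.from_quat([q[1],q[2],q[3],q[0]])
    d=rot.inv().apply(np.array(p)-c["origin"]); f=192/np.tan(np.radians(c["fov_y"]/2))
    if fish:
        r=np.hypot(d[0],d[1]); t=np.arctan2(r,d[2]); return c["cx"]+f*t*d[0]/r,c["cy"]+f*t*d[1]/r
    return c["cx"]+f*d[0]/d[2],c["cy"]+f*d[1]/d[2]
def tri(rays):
    A=np.zeros((3,3));b=np.zeros(3)
    for o,d in rays:
        P=np.eye(3)-np.outer(d,d);A+=P;b+=P@o
    p=np.linalg.solve(A,b); return p,[np.linalg.norm((np.eye(3)-np.outer(d,d))@(p-o)) for o,d in rays]
E
python3 - <<'E'
import cv2
a=cv2.imread("pics/top0.png")[145:210,170:300]; cv2.imwrite("pics/t0c.png",cv2.resize(a,None,fx=6,fy=6,interpolation=cv2.INTER_CUBIC))
a=cv2.imread("pics/side0.png")[145:245,245:315]; cv2.imwrite("pics/s0c.png",cv2.resize(a,None,fx=6,fy=6,interpolation=cv2.INTER_CUBIC))
E
```

```text
(no output)
```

View pics/t0c.png

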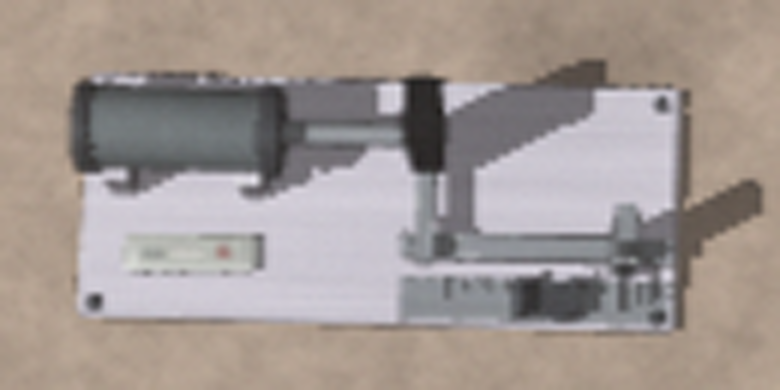

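View pics/s0c.png

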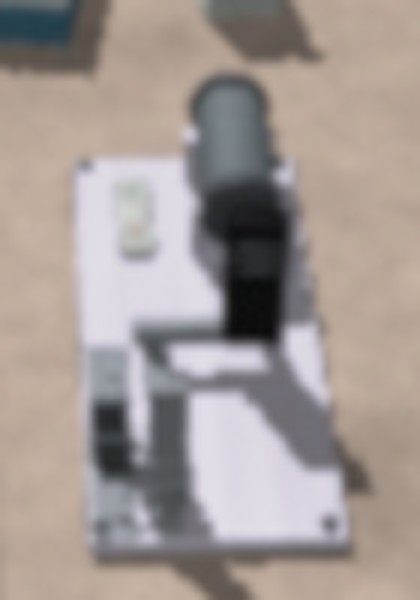

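```bash
python3 - <<'E'
from h import *
from rig import capture
c=capture("top"); s=capture("side")
T=lambda a,b,z:plane(c,170+(a-2.5)/6,145+(b-2.5)/6,z)
S=lambda a,b,z:plane(s,245+(a-2.5)/6,145+(b-2.5)/6,z)
for n,a,b,z in[("BL",78,318,10),("BR",676,330,10),("TR",680,88,10),("handle top",425,125,112),("fin top",627,235,90),("brk l",520,300,30),("brk r",602,300,30)]: print(n,T(a,b,z).round(1))
for n,a,b,z in[("near-left",95,545,10),("near-right",348,545,10),("far-left",78,160,10),("brk",113,437,30),("brk t",113,400,30),("brk b",113,470,30)]: print(n,S(a,b,z).round(1))
E
```

```text
BL [485.1 150.1  10. ]
BR [ 471.6 -158.    10. ]
TR [ 600.2 -164.2   10. ]
handle top [557.5 -34.6 112. ]
fin top [ 505.6 -131.3   90. ]
brk l [485.6 -78.1  30. ]
brk r [ 484.6 -119.8   30. ]
near-left [ 474.9 -159.5   10. ]
near-right [ 598.3 -169.1   10. ]
far-left [489.8 147.4  10. ]
brk [ 488.3 -105.5   30. ]
brk t [490.6 -78.8  30. ]
brk b [ 486.2 -128.6   30. ]
```

```bash
python3 - <<'E'
from h import *
from rig import ctrl
s=ctrl.sense();q=s["ee_rot"];M=R.from_quat([q[1],q[2],q[3],q[0]]).as_matrix();print(M.round(3), np.degrees(np.arctan2(M[1,1],M[0,1])))
E
```

```text
[[-0.     0.333 -0.943]
 [ 0.001 -0.943 -0.333]
 [-1.    -0.001 -0.   ]] -70.5321655570498
```

Request:
step_arm(commands=[[[0.9,0.9,0.2],0.0],[[0.9,0.9,0.2],0.0],[[0.9,0.9,0.2],0.0],[[0.9,0.9,0.2],0.0],[[0.9,0.9,0.2],0.0]], gripper=-1)

```text
time_s: 0.75
eef_pos: [350.6, -318.7, 281.5]
ee_rot: [0.12, 0.697, 0.119, -0.697]
force: [1.1, -0.6, 0.0]
grip_width: 0.998
```

Request:
step_arm(commands=[[[0.4,1.0,-0.3],-0.0244],[[0.4,1.0,-0.4],-0.0244],[[0.4,1.0,-0.4],-0.0244],[[0.4,1.0,-0.4],-0.0244],[[0.4,1.0,-0.4],-0.0244]])

```text
time_s: 1.25
eef_pos: [429.9, -118.7, 204.6]
ee_rot: [-0.016, 0.707, -0.017, -0.707]
force: [1.5, -0.7, 0.5]
grip_width: 0.999
```

Request:
step_arm(commands=[[[0,0.4,-0.1],0],[[0,0,0],0],[[0,0,0],0]])

```text
time_s: 1.55
eef_pos: [429.7, -104.8, 201.4]
ee_rot: [-0.015, 0.707, -0.015, -0.707]
force: [-0.6, -0.8, -0.1]
grip_width: 0.998
```

```bash
python3 - <<'E'
from rig import ctrl,capture
import cv2,pickle
c=capture("wrist"); pickle.dump(c,open("w1.pkl","wb"))
cv2.imwrite("pics/w1.png",cv2.resize(c["image"],(800,600),interpolation=cv2.INTER_CUBIC)); print(c["origin"]); s=ctrl.sense();print(s["eef_pos"],s["ee_rot"],s["force"],s["joints"])
E
```

```text
[ 495.70045041 -107.81591797  333.80936669]
[ 429.71667958 -105.24040134  201.49544608] [-0.01532577  0.70718178 -0.01575268 -0.70669011] [ 0.36224578 -0.48673435 -0.17592895] [-5.06058938e-01  1.70089481e-01  1.79318795e+00 -2.28202669e-04
  1.17741881e+00  1.10877988e+00]
```

View pics/w1.png

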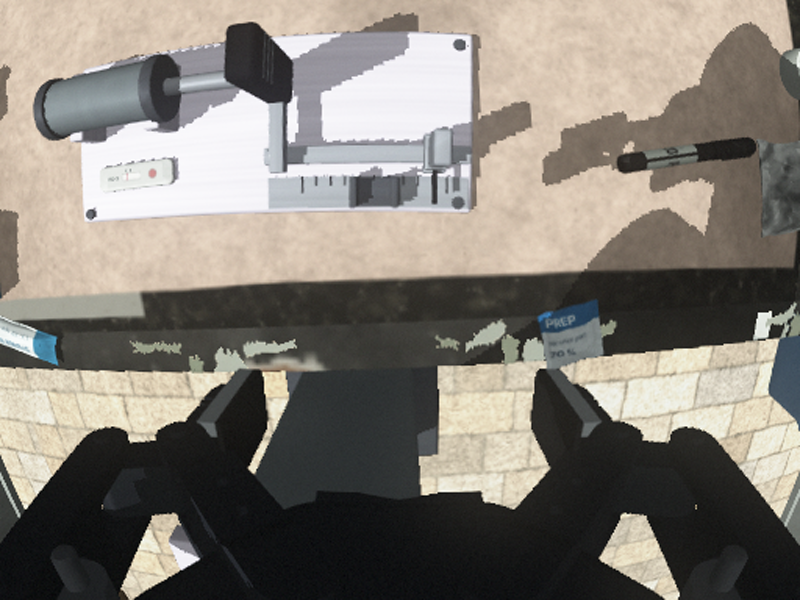

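```bash
python3 - <<'E'
import cv2,pickle
c=pickle.load(open("w1.pkl","rb"))
cv2.imwrite("pics/w1c.png",cv2.resize(c["image"][75:140,165:310],None,fx=5.5,fy=5.5,interpolation=cv2.INTER_NEAREST))
E
```

```text
(no output)
```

View pics/w1c.png

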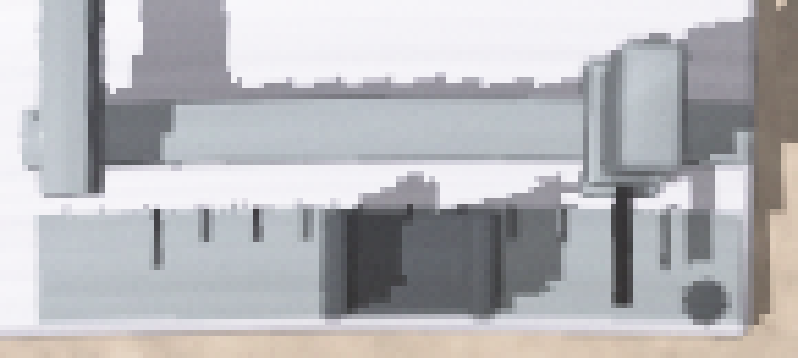

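```bash
python3 - <<'E'
from h import *
import cv2,pickle
c=pickle.load(open("w1.pkl","rb"))
g=cv2.cvtColor(c["image"],cv2.COLOR_BGR2GRAY).astype(int)
for v in (116,122,128): print(v,[(u,g[v,u]) for u in range(220,262)])
yaw=-0.044;O=np.array([568,-4]);
ex=np.array([np.cos(yaw),np.sin(yaw)]);ey=np.array([-np.sin(yaw),np.cos(yaw)])
def G(u,v,z):
    p=plane(c,u,v,z,True); d=p[:2]-O; return p.round(1),(d@ex).round(1),(d@ey).round(1)
C=lambda a,b:(165+a/5.5-.5,75+b/5.5-.5)
for n,a,b,z in[("left tab outer top",326,260,30),("left tab inner",346,260,30),("r in",480,260,30),("r out",503,260,30),("needle",622,250,34),("fin top c",652,102,90),("plate corner BR",748,337,10),("arm left",40,90,38),("arm right",90,90,38)]:
    print(n,*G(*C(a,b),z))
k=0.64
for n,a,b,z in[("BL",84,216,10),("TR",478,36,10),("BR",470,212,10)]: print(n,*G(a*k,b*k,z))
E
```

```text
116 [(220, np.int64(116)), (221, np.int64(150)), (222, np.int64(192)), (223, np.int64(147)), (224, np.int64(108)), (225, np.int64(102)), (226, np.int64(100)), (227, np.int64(83)), (228, np.int64(61)), (229, np.int64(59)), (230, np.int64(66)), (231, np.int64(68)), (232, np.int64(67)), (233, np.int64(64)), (234, np.int64(67)), (235, np.int64(68)), (236, np.int64(67)), (237, np.int64(69)), (238, np.int64(100)), (239, np.int64(101)), (240, np.int64(101)), (241, np.int64(98)), (242, np.int64(99)), (243, np.int64(99)), (244, np.int64(97)), (245, np.int64(97)), (246, np.int64(100)), (247, np.int64(100)), (248, np.int64(98)), (249, np.int64(96)), (250, np.int64(96)), (251, np.int64(104)), (252, np.int64(98)), (253, np.int64(93)), (254, np.int64(80)), (255, np.int64(71)), (256, np.int64(99)), (257, np.int64(82)), (258, np.int64(75)), (259, np.int64(103)), (260, np.int64(110)), (261, np.int64(110))]
122 [(220, np.int64(189)), (221, np.int64(189)), (222, np.int64(191)), (223, np.int64(144)), (224, np.int64(110)), (225, np.int64(103)), (226, np.int64(98)), (227, np.int64(84)), (228, np.int64(57)
[... 1425 characters left out ...]
nt64(91)), (254, np.int64(75)), (255, np.int64(68)), (256, np.int64(93)), (257, np.int64(109)), (258, np.int64(123)), (259, np.int64(134)), (260, np.int64(132)), (261, np.int64(135))]
left tab outer top [490.6 -75.9  30. ] -74.2 -75.2
left tab inner [490.4 -79.6  30. ] -74.2 -79.0
r in [ 489.1 -104.3   30. ] -74.4 -103.7
r out [ 488.9 -108.6   30. ] -74.4 -107.9
needle [ 490.  -130.2   34. ] -72.3 -129.6
fin top c [ 513.1 -131.3   90. ] -49.2 -129.6
plate corner BR [ 471.6 -156.6   10. ] -89.6 -156.7
arm left [526.2 -25.5  38. ] -40.8 -23.4
arm right [525.2 -35.   38. ] -41.4 -32.9
BL [492.7 150.4  10. ] -82.0 150.9
TR [ 598.8 -168.    10. ] 38.0 -162.5
BR [ 471.7 -157.    10. ] -89.5 -157.1
```

```bash
python3 - <<'E'
import cv2,pickle,numpy as np
c=pickle.load(open("w1.pkl","rb"))
a=cv2.resize(c["image"][5:75,135:200],None,fx=6,fy=6,interpolation=cv2.INTER_NEAREST)
b=cv2.imread("pics/top0.png")[150:190,225:285]; b=cv2.resize(b,None,fx=6,fy=6,interpolation=cv2.INTER_NEAREST)
o=np.zeros((420,760,3),np.uint8); o[:420,:390]=a; o[:240,395:755]=b
o=np.clip(o.astype(float)*1.0,0,255); o=255*(o/255)**.6
cv2.imwrite("pics/hc.png",o)
E
```

```text
[ WARN:0@0.072] global loadsave.cpp:1063 imwrite_ Unsupported depth image for selected encoder is fallbacked to CV_8U.
```

View pics/hc.png

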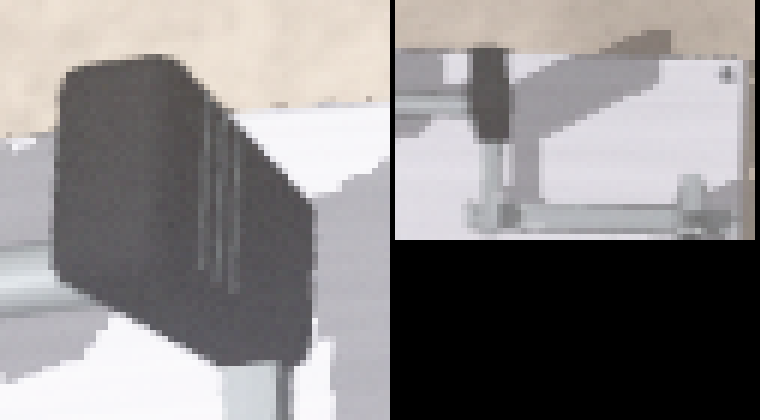

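```bash
python3 - <<'E'
from h import *
import pickle
from rig import capture
c=pickle.load(open("w1.pkl","rb")); t=capture("top")
for n,w,p in[("fin",(165+652/5.5-.5,75+102/5.5-.5),(273.7,180.3)),("handle",(152.5,32),(240,163.2))]:
    print(n,tri([ray(c,*w,True),ray(t,*p)])); print(plane(c,*w,90 if n=="fin" else 112,True))
E
```

```text
fin (array([ 511.83710537, -129.64307539,  108.73887683]), [np.float64(0.13292258204563115), np.float64(0.13292258204552065)])
[ 513.12407533 -131.32686901   90.        ]
handle (array([564.01849426, -34.09051662, 118.63831727]), [np.float64(1.6149817392718153), np.float64(1.6149817392716452)])
[567.83366596 -32.03070793 112.        ]
```

Request:
step_arm(commands=[[[0.5,-0.3,0],0],[[0.5,-0.3,0],0],[[0,0,0],0],[[0,0,0],0]])

```text
time_s: 2.05
eef_pos: [469.3, -129.2, 201.0]
ee_rot: [0.016, -0.707, 0.016, 0.707]
force: [0.0, 0.4, -0.6]
grip_width: 1.002
```

```bash
python3 - <<'E'
from rig import ctrl,capture
import cv2,pickle
c=capture("wrist"); pickle.dump(c,open("w2.pkl","wb"))
cv2.imwrite("pics/w2.png",cv2.resize(c["image"][60:330,60:420],None,fx=2.2,fy=2.2,interpolation=cv2.INTER_CUBIC)); print(c["origin"]); s=ctrl.sense();print(s["eef_pos"])
E
```

```text
[ 535.38610218 -132.3875976   333.36499439]
[ 469.11414362 -128.78679877  201.10629239]
```

View pics/w2.png

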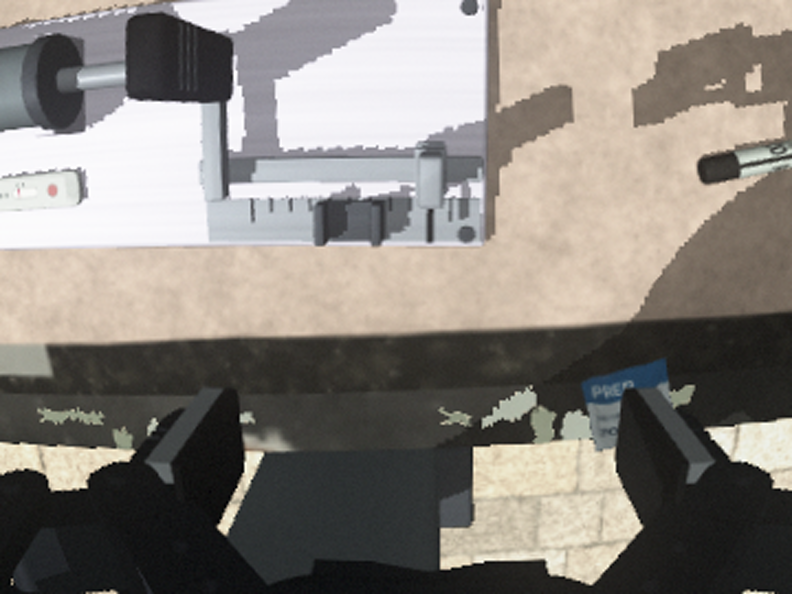

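```bash
python3 - <<'E'
import cv2,pickle,numpy as np
c=pickle.load(open("w2.pkl","rb"));im=c["image"]
o=np.zeros((560,800,3),np.uint8)
o[:360,:800]=cv2.resize(im[120:172,185:300],(800,360),interpolation=cv2.INTER_NEAREST) # 6.957,6.923
o[365:557,:220]=255*(cv2.resize(im[60:108,112:167],None,fx=4,fy=4,interpolation=cv2.INTER_NEAREST)/255)**.6
cv2.imwrite("pics/w2c.png",o)
E
```

```text
(no output)
```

View pics/w2c.png

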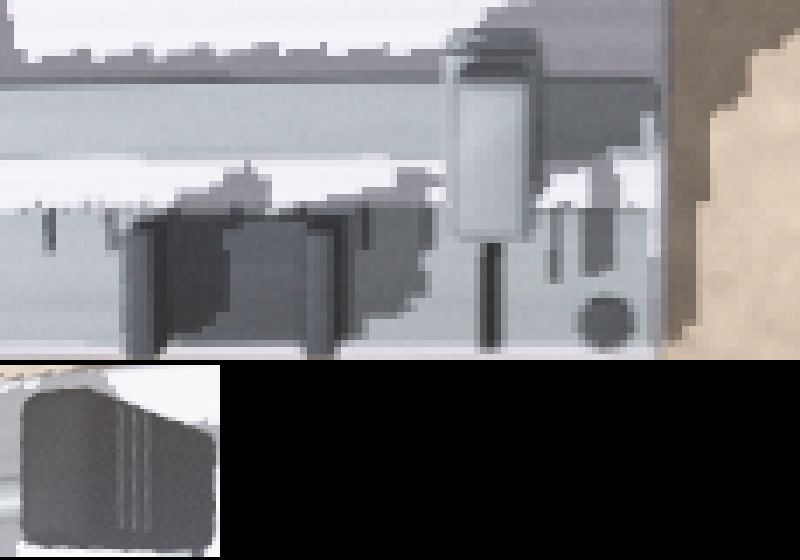

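```bash
python3 - <<'E'
from h import *
import pickle
c=pickle.load(open("w2.pkl","rb"));c1=pickle.load(open("w1.pkl","rb"))
yaw=-0.044;O=np.array([568,-4]);ex=np.array([np.cos(yaw),np.sin(yaw)]);ey=np.array([-np.sin(yaw),np.cos(yaw)])
C=lambda a,b:(185+a/6.957-.5,120+b/6.923-.5); C1=lambda a,b:(165+a/5.5-.5,75+b/5.5-.5)
for n,a,b,z in[("tab1",139.5,280,30),("tab2",321.5,280,30),("needle",489,290,34),("fin",489,160,90)]:
    p=plane(c,*C(a,b),z,True);d=p[:2]-O;print(n,p.round(1),(d@ex).round(1),(d@ey).round(1))
print("fin",tri([ray(c,*C(489,155),True),ray(c1,*C1(652,102),True)]))
print("needle tip",tri([ray(c,*C(489,350),True),ray(c1,*C1(622,306),True)]))
print("handle",tri([ray(c,112+60/4-.5,60+(470-365)/4-.5,True),ray(c1,152.5,32,True)]))
E
```

```text
tab1 [491.8 -77.8  30. ] -72.8 -77.1
tab2 [ 490.3 -105.1   30. ] -73.1 -104.5
needle [ 488.3 -129.9   34. ] -74.1 -129.3
fin [ 512.7 -131.1   90. ] -49.7 -129.4
fin (array([ 513.20508699, -131.22750648,   89.85192473]), [np.float64(0.13356700964595597), np.float64(0.13356700964598323)])
needle tip (array([ 479.97100716, -129.58925313,   37.67621552]), [np.float64(0.039027104615115424), np.float64(0.039027104615051496)])
handle (array([567.27329081, -32.85267751, 112.35913787]), [np.float64(0.752087910696299), np.float64(0.7520879106961921)])
```

Request:
step_arm(commands=[[[0.55,-0.03,0],0],[[0.55,-0.03,-0.4],0],[[0,0,-1.0],0],[[0,0,-1.0],0],[[0,0,0],0]])

```text
time_s: 2.6
eef_pos: [510.8, -129.6, 101.3]
ee_rot: [0.017, -0.704, 0.014, 0.71]
force: [0.1, 0.2, -0.2]
grip_width: 1.002
```

Request:
step_arm(commands=[[[0,0,-0.95],0],[[0,0,0],0],[[0,0,0],0]])

```text
time_s: 2.9
eef_pos: [514.0, -131.1, 69.1]
ee_rot: [-0.015, 0.707, -0.016, -0.707]
force: [0.6, 0.0, 0.9]
grip_width: 0.999
```

Request:
step_arm(commands=[[[0,0,0],0],[[0,0,0],0],[[0,0,0],0],[[0,0,0],0],[[0,0,0],0]], gripper=1, force=25)

```text
time_s: 3.4
eef_pos: [513.7, -130.8, 67.3]
ee_rot: [-0.015, 0.707, -0.015, -0.707]
force: [-0.5, 0.7, 0.5]
grip_width: 0.143
```

Request:
step_arm(commands=[[[0,0,0],0],[[0,0,0],0],[[0,0,0],0]])

```text
time_s: 3.7
eef_pos: [513.7, -130.8, 67.3]
ee_rot: [-0.015, 0.707, -0.015, -0.707]
force: [-1.0, 0.4, 4.0]
grip_width: 0.112
```

Request:
step_arm(commands=[[[0.0176,0.4,0],0],[[0.0176,0.4,0],0],[[0.0176,0.4,0],0],[[0.0176,0.4,0],0],[[0.0176,0.4,0],0]])

```text
time_s: 4.2
eef_pos: [517.7, -49.3, 67.3]
ee_rot: [-0.015, 0.708, -0.015, -0.706]
force: [3.3, -2.3, 2.7]
grip_width: 0.112
```

Request:
step_arm(commands=[[[0.005,0.1,0],0],[[0,0,0],0],[[0,0,0],0]])

```text
time_s: 4.5
eef_pos: [517.8, -46.7, 67.3]
ee_rot: [-0.015, 0.707, -0.015, -0.707]
force: [5.1, 1.2, 4.2]
grip_width: 0.113
```

Request:
step_arm(commands=[[[-0.02,0.06,0],0],[[0,0,0],0]])

```text
time_s: 4.7
eef_pos: [517.7, -45.1, 67.4]
ee_rot: [-0.015, 0.708, -0.016, -0.706]
force: [9.5, 0.6, 0.9]
grip_width: 0.108
```

Request:
step_arm(commands=[[[0,0.04,0],0],[[0,0,0],0]])

```text
time_s: 4.9
eef_pos: [517.8, -43.7, 67.4]
ee_rot: [-0.015, 0.708, -0.016, -0.706]
force: [8.3, -0.6, -0.6]
grip_width: 0.112
```

Request:
step_arm(commands=[[[0,0.03,0],0],[[0,0,0],0]])

```text
time_s: 5.1
eef_pos: [517.8, -42.5, 67.4]
ee_rot: [-0.015, 0.708, -0.016, -0.706]
force: [9.1, -0.9, -0.9]
grip_width: 0.115
```

Request:
step_arm(commands=[[[0.03,0.03,0],0],[[0,0,0],0]])

```text
time_s: 5.3
eef_pos: [518.1, -41.5, 67.3]
ee_rot: [-0.015, 0.707, -0.016, -0.707]
force: [4.8, -4.6, 3.7]
grip_width: 0.112
```

Request:
step_arm(commands=[[[0,0.03,0],0],[[0,0,0],0]])

```text
time_s: 5.5
eef_pos: [518.2, -41.3, 67.4]
ee_rot: [-0.014, 0.707, -0.017, -0.706]
force: [2.9, -9.5, 3.5]
grip_width: 0.114
```

```bash
python3 - <<'E'
from rig import ctrl,capture
import cv2,pickle
c=capture("wrist"); pickle.dump(c,open("w3.pkl","wb"))
cv2.imwrite("pics/w3.png",cv2.resize(c["image"],(800,600),interpolation=cv2.INTER_CUBIC)); print(c["origin"]); s=ctrl.sense();print(s["eef_pos"],s["force"])
c=capture("top");cv2.imwrite("pics/t3.png",cv2.resize(c["image"][145:210,170:300],None,fx=6,fy=6,interpolation=cv2.INTER_CUBIC))
c=capture("side");cv2.imwrite("pics/s3.png",cv2.resize(c["image"][145:245,235:315],None,fx=6,fy=6,interpolation=cv2.INTER_CUBIC))
E
```

```text
[584.03123509 -43.98993021 199.82254925]
[518.16799756 -41.27178199  67.35982414] [ 3.13898367 -9.84286968  2.75890846]
```

View pics/w3.png

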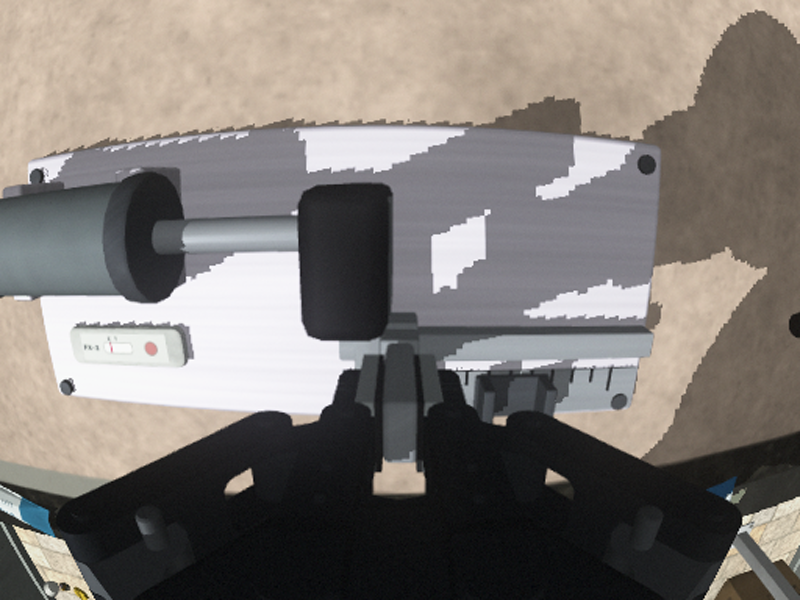

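View pics/s3.png

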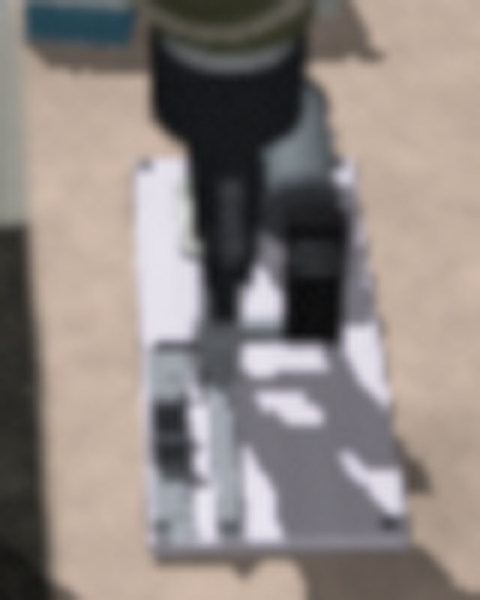

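Request:
step_arm(commands=[[[0,0,0],0],[[0,0,0],0],[[0,0,0],0],[[0,0,0],0],[[0,0,0],0]], gripper=-0.3)

```text
time_s: 6.15
eef_pos: [517.5, -39.0, 66.9]
ee_rot: [0.015, -0.707, 0.015, 0.707]
force: [-1.3, -0.4, 0.8]
grip_width: 0.648
```

Request:
step_arm(commands=[[[0,0,0.5],0],[[0,0,0.8],0],[[0,0,0.8],0],[[0,0,0],0],[[0,0,0],0]])

```text
time_s: 6.65
eef_pos: [517.6, -39.1, 151.1]
ee_rot: [-0.015, 0.707, -0.015, -0.707]
force: [0.9, 1.3, -0.2]
grip_width: 0.651
```

```bash
python3 - <<'E'
from rig import ctrl,capture
import cv2,pickle
c=capture("wrist"); pickle.dump(c,open("w4.pkl","wb"))
cv2.imwrite("pics/w4.png",cv2.resize(c["image"],(800,600),interpolation=cv2.INTER_CUBIC)); print(c["origin"]); s=ctrl.sense();print(s["eef_pos"],s["force"])
E
```

```text
[583.61668034 -42.17402613 283.51770579]
[517.2395548  -38.98456861 150.29289847] [ 0.66737325  0.58032142 -0.60693842]
```

View pics/w4.png

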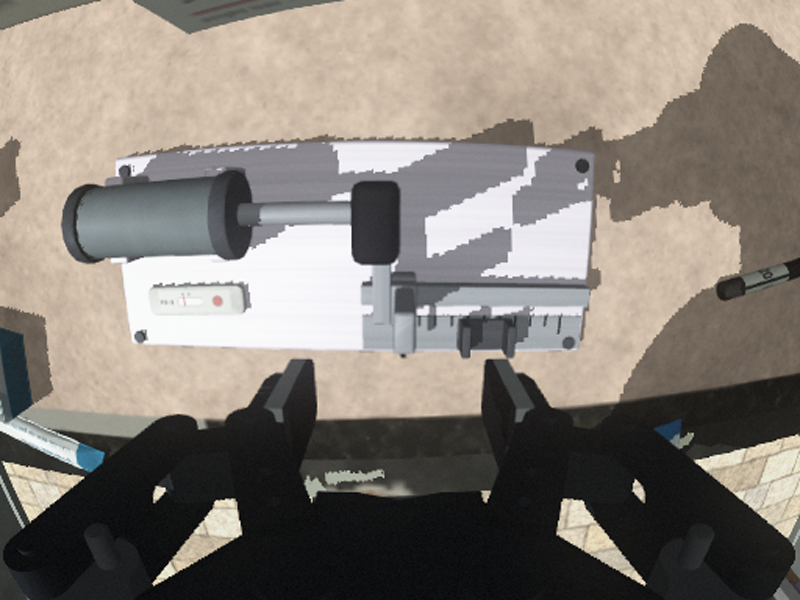

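```bash
python3 - <<'E'
import cv2,pickle,numpy as np
c=pickle.load(open("w4.pkl","rb"));im=c["image"]
a=cv2.resize(im[110:232,215:385],None,fx=4.7,fy=4.7,interpolation=cv2.INTER_NEAREST)
a=(255*(a/255)**.7).astype(np.uint8)
cv2.imwrite("pics/w4c.png",a)
E
```

```text
(no output)
```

View pics/w4c.png

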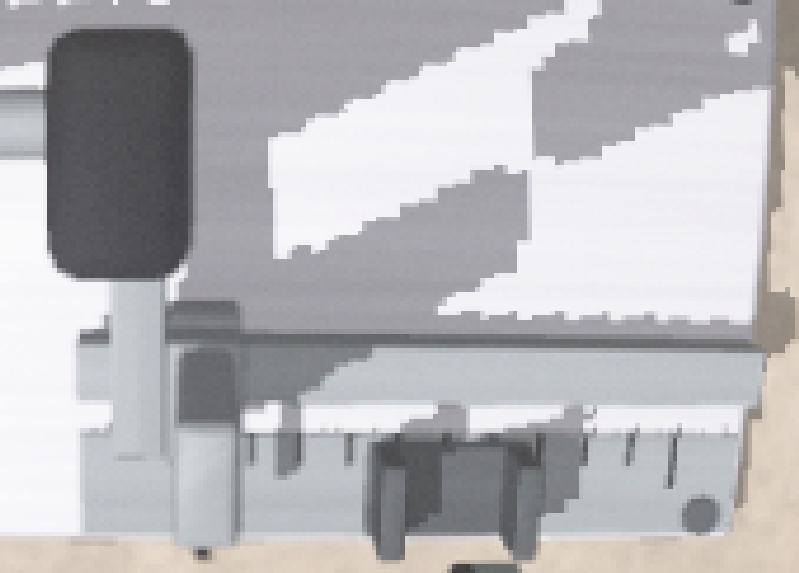

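```bash
python3 - <<'E'
from h import *
import pickle
c=pickle.load(open("w4.pkl","rb"))
C=lambda a,b:(215+a/4.7-.5,110+b/4.7-.5)
yaw=-0.044;O=np.array([568,-4]);ex=np.array([np.cos(yaw),np.sin(yaw)]);ey=np.array([-np.sin(yaw),np.cos(yaw)])
for n,a,b,z in[("tab1",391,500,30),("tab2",521,500,30),("needle tip",202,552,34),("fin",208,485,90),("handle",119,153,112),("arm L",112,380,38),("arm R",165,380,38)]:
    p=plane(c,*C(a,b),z,True);d=p[:2]-O;print(n,p.round(1),(d@ex).round(1),(d@ey).round(1))
E
```

```text
tab1 [492.5 -77.   30. ] -72.2 -76.3
tab2 [ 491.2 -103.    30. ] -72.4 -102.2
needle tip [485.1 -40.1  34. ] -81.2 -39.7
fin [517.7 -41.9  90. ] -48.6 -40.0
handle [568.5 -32.7 112. ] 1.7 -28.7
arm L [520.9 -25.2  38. ] -46.2 -23.2
arm R [520.4 -34.8  38. ] -46.2 -32.8
```

Request:
step_arm(commands=[[[0.6,0.08,0],0],[[0.67,0.09,0],0],[[0,0,0],0],[[0,0,0],0]])

```text
time_s: 7.1
eef_pos: [567.8, -32.1, 149.5]
ee_rot: [0.015, -0.706, 0.015, 0.708]
force: [-0.3, -0.2, -0.7]
grip_width: 0.649
```

Request:
step_arm(commands=[[[0,0,-0.55],0],[[0,0,-0.55],0],[[0,0,-0.48],0],[[0,0,0],0],[[0,0,0],0]])

```text
time_s: 7.6
eef_pos: [568.1, -32.4, 88.2]
ee_rot: [0.015, -0.707, 0.015, 0.707]
force: [-0.4, -0.5, 0.2]
grip_width: 0.648
```

Request:
step_arm(commands=[[[0,0,0],0],[[0,0,0],0],[[0,0,0],0],[[0,0,0],0],[[0,0,0],0]], gripper=1, force=60)

```text
time_s: 8.1
eef_pos: [568.8, -32.2, 88.8]
ee_rot: [-0.016, 0.707, -0.015, -0.707]
force: [-1.4, 0.7, 5.3]
grip_width: 0.201
```

Request:
step_arm(commands=[[[0,0,0],0],[[0,0,0],0]])

```text
time_s: 8.3
eef_pos: [568.8, -32.2, 88.9]
ee_rot: [-0.016, 0.707, -0.015, -0.706]
force: [-1.8, 2.4, 5.7]
grip_width: 0.203
```

Request:
step_arm(commands=[[[-0.01,-0.2,0],0],[[-0.01,-0.2,0],0],[[-0.01,-0.2,0],0],[[-0.01,-0.2,0],0],[[-0.01,-0.2,0],0]])

```text
time_s: 8.8
eef_pos: [566.8, -71.4, 88.8]
ee_rot: [-0.016, 0.707, -0.015, -0.707]
force: [-0.5, 8.9, 6.7]
grip_width: 0.199
```

Request:
step_arm(commands=[[[0,0,0],0],[[0,0,0],0]])

```text
time_s: 9.0
eef_pos: [566.7, -71.6, 88.8]
ee_rot: [-0.016, 0.707, -0.015, -0.707]
force: [-1.5, 6.9, 6.6]
grip_width: 0.201
```

Request:
step_arm(commands=[[[-0.004,-0.08,0],0],[[-0.004,-0.08,0],0],[[-0.003,-0.08,0],0],[[0,0,0],0],[[0,0,0],0]])

```text
time_s: 9.5
eef_pos: [566.3, -80.9, 88.8]
ee_rot: [-0.016, 0.707, -0.015, -0.707]
force: [-1.9, 7.4, 7.4]
grip_width: 0.199
```

```bash
python3 - <<'E'
from rig import ctrl,capture
import cv2,pickle
c=capture("wrist"); pickle.dump(c,open("w5.pkl","wb"))
cv2.imwrite("pics/w5.png",cv2.resize(c["image"],(800,600),interpolation=cv2.INTER_CUBIC)); print(c["origin"]); s=ctrl.sense();print(s["eef_pos"],s["force"])
c=capture("side");pickle.dump(c,open("s5.pkl","wb"));cv2.imwrite("pics/s5.png",cv2.resize(c["image"][145:245,235:315],None,fx=6,fy=6,interpolation=cv2.INTER_CUBIC))
E
```

```text
[632.19617911 -84.24388    221.2556145 ]
[566.28995989 -80.86671362  88.8275562 ] [-2.06078687  7.904897    6.95661331]
```

View pics/w5.png

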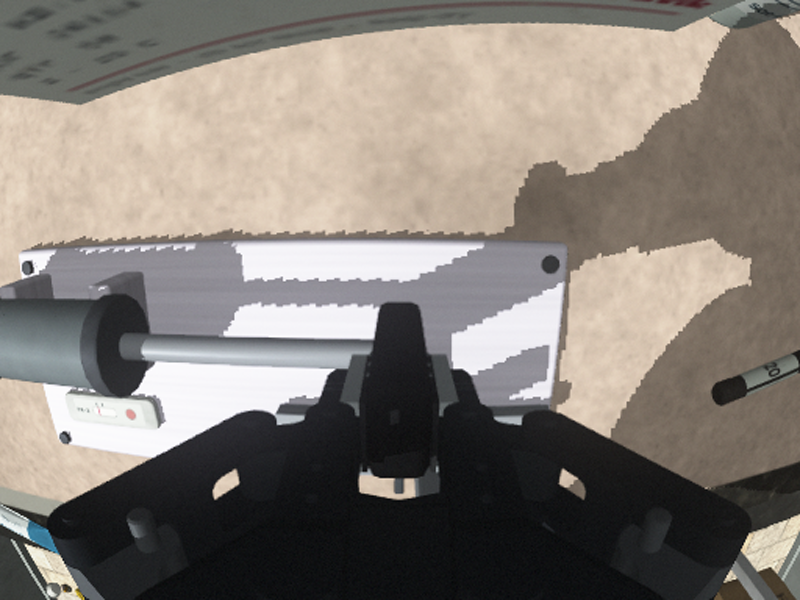

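View pics/s5.png

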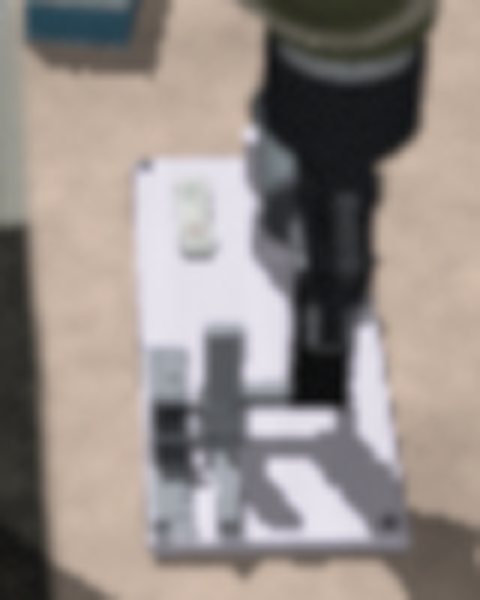

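Request:
step_arm(commands=[[[0,0,0],0],[[0,0,0],0],[[0,0,0],0],[[0,0,0],0],[[0,0,0],0]])

```text
time_s: 10.1
eef_pos: [566.3, -80.8, 88.8]
ee_rot: [-0.016, 0.707, -0.015, -0.707]
force: [-1.1, 7.6, 8.2]
grip_width: 0.2
```

Request:
step_arm(commands=[[[0,0,0],0],[[0,0,0],0],[[0,0,0],0],[[0,0,0],0]])

```text
time_s: 10.5
eef_pos: [566.3, -80.8, 88.8]
ee_rot: [-0.016, 0.707, -0.015, -0.707]
force: [-2.4, 7.8, 7.8]
grip_width: 0.204
```

Request:
step_arm(commands=[[[0.005,0.1,0],0],[[0.005,0.1,0],0],[[0.005,0.12,0],0],[[0.005,0.12,0],0],[[0.005,0.12,0],0]])

```text
time_s: 11.0
eef_pos: [567.4, -58.6, 88.8]
ee_rot: [-0.016, 0.707, -0.015, -0.706]
force: [-1.2, 4.9, 6.2]
grip_width: 0.202
```

Request:
step_arm(commands=[[[0.005,0.12,0],0],[[0.005,0.12,0],0],[[0.005,0.12,0],0],[[0.005,0.12,0],0],[[0.005,0.1,0],0]])

```text
time_s: 11.5
eef_pos: [568.6, -35.8, 88.8]
ee_rot: [-0.016, 0.708, -0.015, -0.706]
force: [0.5, 2.7, 4.9]
grip_width: 0.203
```

Request:
step_arm(commands=[[[0,0.04,0],0],[[0,0,0],0],[[0,0,0],0]])

```text
time_s: 11.8
eef_pos: [568.7, -34.4, 88.8]
ee_rot: [-0.016, 0.708, -0.015, -0.706]
force: [-0.2, 2.4, 5.6]
grip_width: 0.206
```

Continue home in small steps until the force reverses.

Request:
step_arm(commands=[[[0,0.04,0],0],[[0,0,0],0]])

```text
time_s: 12.0
eef_pos: [568.7, -32.8, 88.8]
ee_rot: [-0.016, 0.708, -0.015, -0.706]
force: [1.3, 2.3, 4.7]
grip_width: 0.202
```

Request:
step_arm(commands=[[[0,0.03,0],0],[[0,0,0],0]])

```text
time_s: 12.2
eef_pos: [568.8, -32.2, 88.9]
ee_rot: [-0.015, 0.708, -0.016, -0.706]
force: [1.0, -0.8, 5.8]
grip_width: 0.201
```

Request:
step_arm(commands=[[[0,0.02,0],0],[[0,0,0],0]])

```text
time_s: 12.4
eef_pos: [568.8, -32.1, 88.8]
ee_rot: [-0.015, 0.708, -0.016, -0.706]
force: [0.8, -4.1, 5.9]
grip_width: 0.206
```

Request:
step_arm(commands=[[[0,0,0],0],[[0,0,0],0],[[0,0,0],0],[[0,0,0],0],[[0,0,0],0]], gripper=-0.3)

```text
time_s: 12.9
eef_pos: [568.0, -31.1, 87.8]
ee_rot: [0.015, -0.707, 0.015, 0.707]
force: [-0.2, 0.2, -0.2]
grip_width: 0.646
```

Request:
step_arm(commands=[[[0,0,0.5],0],[[0,0,0.8],0],[[0,0,0.9],0],[[0,0,0.9],0],[[0,0,0],0]])

```text
time_s: 13.4
eef_pos: [569.8, -31.5, 216.8]
ee_rot: [-0.015, 0.71, -0.016, -0.704]
force: [0.2, 0.8, 0.4]
grip_width: 0.653
```

Request:
step_arm(commands=[[[-0.8,-0.6,0],0],[[-0.8,-0.6,0],0],[[-0.8,-0.6,0],0],[[0,0,0],0],[[0,0,0],0]])

```text
time_s: 13.9
eef_pos: [471.9, -103.4, 211.7]
ee_rot: [-0.016, 0.707, -0.016, -0.707]
force: [0.3, -1.0, -0.7]
grip_width: 0.651
```

```bash
python3 - <<'E'
from rig import ctrl,capture
import cv2,pickle
c=capture("wrist"); pickle.dump(c,open("w6.pkl","wb"))
cv2.imwrite("pics/w6.png",cv2.resize(c["image"],(800,600),interpolation=cv2.INTER_CUBIC)); print(c["origin"]); s=ctrl.sense();print(s["eef_pos"],s["force"])
a=cv2.resize(c["image"][60:180,140:310],None,fx=4.7,fy=4.7,interpolation=cv2.INTER_NEAREST);cv2.imwrite("pics/w6c.png",a)
E
```

```text
[ 537.94022429 -106.62476931  344.10259529]
[ 472.38445158 -102.99771473  211.67895263] [-0.3770582  -0.3766196  -0.10836786]
```

View pics/w6c.png

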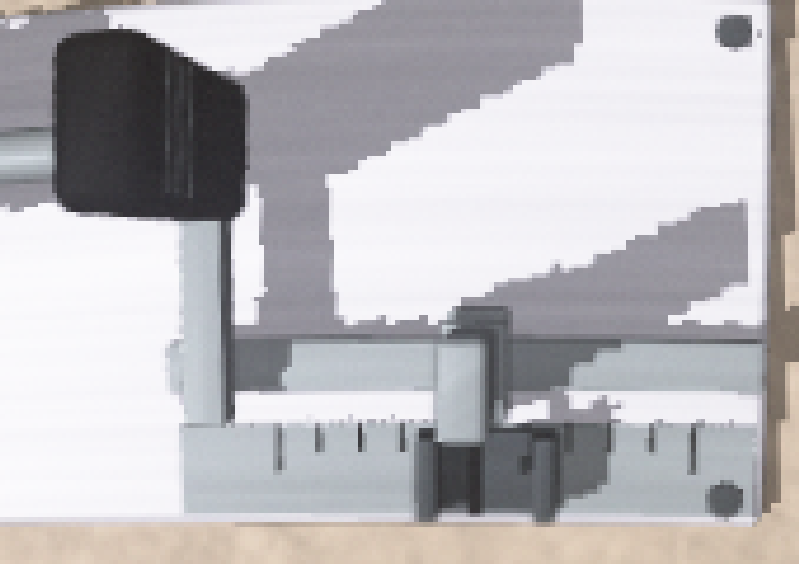

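View pics/w6.png

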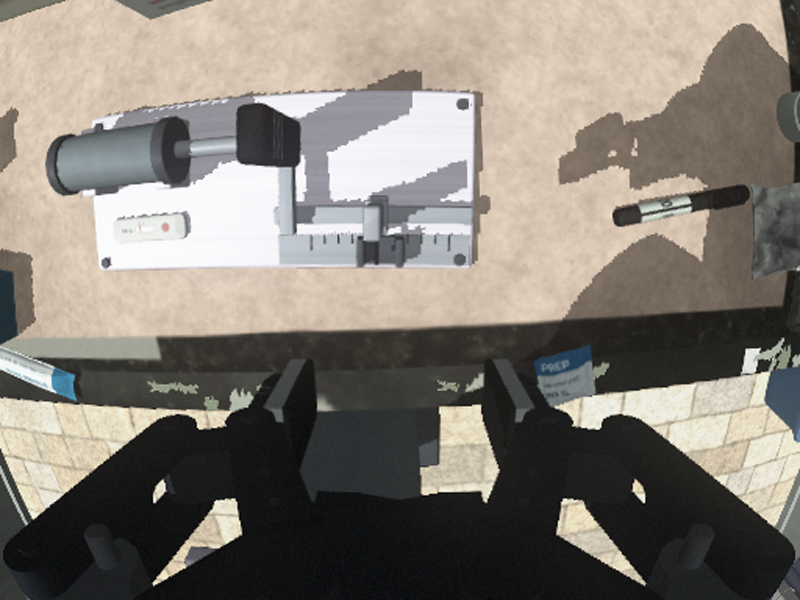

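```bash
python3 - <<'E'
from h import *
import pickle
c=pickle.load(open("w6.pkl","rb"))
C=lambda a,b:(140+a/4.7-.5,60+b/4.7-.5)
for n,a,b,z in[("tab1",426,480,30),("tab2",545,480,30),("needle",475,480,34),("armL",184,300,38),("armR",223,300,38)]: print(n,plane(c,*C(a,b),z,True).round(1))
from rig import ticket
print(ticket.finish_job())
E
```

```text
tab1 [489.7 -77.7  30. ]
tab2 [ 488.4 -104.7   30. ]
needle [489.7 -89.1  34. ]
armL [534.6 -26.6  38. ]
armR [533.9 -35.6  38. ]
the job is handed in; nothing more can be done
None
```

The check-pull is done and handed in at about 14 s of the 48 s allowed; no verdict came back.

- **Pointer home:** I pinched the drag pointer's fin and slid it about 89 mm, until it met the cross arm of the homed bar with about 10 N of contact force.
- **Pull and hold:** I gripped the handle and drew it out about 49 mm, then held it there for just over a second.
- **Return:** I eased the handle back at about 50 mm/s until the force reversed at the home stop. I then opened the gripper and moved clear.

**Last checks:**
- The needle stands about 2 mm to the home side of the middle between the tabs, within the 9.5 mm allowed.
- The cross arm is back at its home place, to within about 1 mm.
- The limit bracket measures within about 1 mm of where it was at the start.
- The things lying around that the last wrist image shows look undisturbed. I judged that by eye and did not measure them.
- The arm is in free air.

**Disagreements:**
- My estimates of the bracket position ran from 48.8 to 50.8 mm of pointer travel, which is within the camera calibration error.
- A first height for the fin from the coarse top camera was about 19 mm too high. Two wrist camera views then gave 89.9 mm, matching the stated 90 mm.
- The needle was not clearly visible during the hold itself. I relied on the tool position then and confirmed the needle in the image afterwards.

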